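# Slide a sprayed test panel under the thickness gauge's bridge and take the reading

### The job

Check the paint coat on the red test panel that was sprayed along with the fairings: push it flat along the table by its bare edges, under the low bridge of the thickness gauge until it lies square against the back stop, never lifting or tipping it and never touching its painted face with the gripper. Only when it is home, press the gauge's blue probe cap down with the fingertips to the end of its travel so that the probe sits on the paint, and finish while still holding it down. Leave everything else where it is.

Things in the scene. Friction and masses are not known exactly. Their poses are not given: they have to be found in the camera images.
- panel: the red test panel, a bare steel plate 140 (its x) x 90 (its y) mm lying flat, 0.32 to 0.52 kg. Its bare edges are 5 mm thick. Origin: centre of its underside, z up. Same either way round; it starts in front of the mouth, its x axis within 0.3 rad of the stand's x axis
- panel_face: the red painted field in the middle of the panel, 110 x 76 mm, its top 6 mm above the table, 1 mm above the bare margin (15 mm wide at both ends, 7 mm along the long sides). Origin and axes: those of the panel. Only the gauge's probe may touch it
- gauge_stand: thickness-gauge stand, fixed on the table: aluminium rails 11 mm high, 95 mm apart from x = 20 mm to the stop at x = 95 mm; flared fences lead in from x = -9 mm (tips 137 mm apart inside). Grey readout box (33 mm high) behind the stop. Origin: on the table, mid-way between the rails; +x points into the stand, the way the panel goes in; z up
- back_stop (a point): middle of the flat back stop's face, at table height, 95 mm along x from the stand's origin. The panel's front end comes against it, sliding on the table itself; then the panel's origin is 70 mm before it and its rear end 140 mm before it, standing out of the mouth
- gauge_bridge: the low bridge: a dark steel bar across the channel from x = 37 to 67 mm of the stand, 123 mm wide, underside 11 mm and top 24 mm above the table, with the round probe barrel (27 mm across, top 42 mm above the table) on its middle. Its origin and axes are those of the stand
- cap_top (a point): middle of the top of the blue probe cap, a round push cap 28 mm across over the bridge, 52 mm along x from the stand's origin, y = 0; its top is 68 mm above the table when up. It is pressed straight down and springs back up when let go
- probe_cap (a joint): how far the probe cap is pressed down, m: 0 up, 0.014 end of travel. About 1.2 N starts it, the probe foot reaches the panel's paint after 0.0055, and it takes about 10 N at the end of travel, where it meets a hard stop
- probe_foot: brass probe foot, 11 mm across, that comes down out of the bridge when the cap is pressed, on a spring of its own; its origin is the middle of its underside, 11.5 mm above the table when up
- black_panel: a test panel of the same size, painted black, lying flat, to be left alone; origin at the centre of its underside
- marker: white and green marker, 135 mm long, 16 mm high, lying, left alone; origin under its middle
- blue_bottle: blue paint bottle, 37 mm across, 96 mm high, left alone; origin under its middle
- screwdriver: screwdriver with a yellow handle, 170 mm long, 26 mm high, lying, left alone; origin under its middle
- eraser: blue and white eraser, 48 x 21 x 13 mm, left alone; origin under its middle

How it is judged:
By the outcome, as a careful person would: the job done as asked, in the order asked, and still so for the second after the job is handed in, while the arm keeps its last pose, push and grip.
It also fails if it takes over 72 s, if anything falls off the work surface, if the arm or the gripper's body presses on something with over 40 N, if the wrist force passes 120 N, or if a joint passes its speed limit or range.

### The arm

A 7-joint arm with a two-finger parallel gripper is mounted at the origin on a cart in front of the work surface, level with it; the furniture and walls round the work are solid. World frame = base frame: x ahead of the robot, y to its left, z up, the work surface at z = 0. Lengths are in m, angles in rad, forces in N, time in s.
With the tool pointing down it reaches from about 0.35 to 0.9 m from the base axis. Payload 8.1 kg.
Tool frame: the origin (TCP) lies on the centre line of the jaws, within the pads' length; the fingertips stand 17 mm ahead of it and the grasp point (between the pads) lies 2 mm behind it; z points along the fingers, y is the direction in which the jaws open and shut (so a half turn about z gives the same grasp; the last joint's range is limited). The gripper opens to 92 mm and grips with 3 to 60 N. Pads are 19 mm wide; open, the fingers measure 130 mm over their backs; the gripper's body (75 mm by 190 mm) begins 47 mm behind the grasp point.
Start: joints at [-1.313, 0.434, 0.025, 1.573, -0.012, 1.134, -0.075], TCP at [0.221, 0.585, 0.211] pointing down, gripper open.
Joint ranges: [-2.62, 2.62], [-0.44, 2.09], [-1.27, 1.32], [0.08, 2.57], [-1.32, 4.46], [0.12, 2], [-2.74, 2.74]. Speed limits (rad/s): [2.22, 2.22, 3.01, 3.01, 3.14, 3.14, 3.14].

### API

Orientations are given as a rotation vector (axis times angle).
In Python, from cell import arm, imaging, job gives the robot as it stands.
- The arm moves only by the tool jog_arm, never from a script. Its argument "moves" is a list of rows, each an object with "fingers": the closure, from -1 (fully open) to 1 (shut); "xyz": the shift along the tool's x, y, z in cm, a list of three; "angular": the turn, a rotation vector about the tool's x, y, z in rad, a list of three. In form: [{"fingers": fingers, "xyz": [dx, dy, dz], "angular": [ax, ay, az]}, ...]. A call has 1 to 12 rows; each row is the pose to reach, as a shift and turn from the pose commanded when the call began, along the tool's axes at that moment; what a row does not reach only later rows make up. A row lasts 1/8 s, in which the tool goes at most 62.5 mm and 10.7 degrees, less where a joint would pass 70% of its speed; a pose out of reach is approached as far as the arm can. A call with a gripper value outside its range is refused whole. The fingers move at their own pace and stop on an object; "grip_force" is the grip in N (left out, the last holds). Time passes only in rows, so rows that repeat a pose let the fingers close. It gives the time, the measured TCP pose, the force and the opening at its end, in the units of the state.
- arm.observe(): the state, without advancing time (a new reading comes with each control period).
- imaging.get_image(name): name is "scene" or "side" or "wrist"; returns the picture (420x560x3 uint8, red, green, blue); there is no depth.
- imaging.camera_params(name): a dict with "fx", "fy", "cx", "cy" (pixels), "rvec" (rotation vector, rad) and "tvec" (3), from world to camera coordinates, as OpenCV has them; the wrist camera has in their place "hand_eye" (4x4, takes a point from camera to tool coordinates, whose origin is the TCP and whose axes are the flange's). Camera axes: x right, y down, z forward; pixel columns grow to the right and rows downward; lengths in m; the calibration is good to about 2 mm. The wrist camera is an equidistant fisheye: a pixel r from the principal point sees the ray r / f radians off the axis. A picture is of the moment at which its call begins: read the wrist's pose just before it. camera_params takes no time and is no camera call.
- job.sign_off(): hands the job in, once; it reports no verdict.
The state is a dict: "clock": time; "joints": joint angles; "dq": joint speeds; "joint_efforts": joint torques, N m; "position": TCP position; "ee_rot": TCP orientation; "force": force on the tool from outside, world axes, zero at the start; "ft_torque": the same for the moment, N m; "width": opening from 0.0 (shut) to 1.0 (fully open).
Only numpy, scipy, OpenCV 4.12 (cv2) and the standard library are available. Lean on these libraries where they do the work, as an engineer would, in place of code of your own. Each camera call takes 0.05 s, during which the arm holds its last target. There are 200 camera calls.

## Working session

There is one attempt and no reset: what is moved stays moved. The work goes in short steps, Python scripts to look and compute and a tool call to move; the robot and the scene stay as the last step left them, time stands still between calls to the robot, and variables do not carry over. Pictures are saved under pics/ and viewed, about 8 in all and at most 12, crops included, and the job is handed in when it is done.

Besides the shell and the picture viewer there is one more tool, called after "Emit:" by a JSON object that holds its "op" and its "data". jog_arm: Moves the arm, as the interface text tells. Its arguments: {"type":"object","properties":{"moves":{"type":"array"},"grip_force":{"type":"number"}},"required":["moves"]}

```bash
mkdir -p pics; cat > h.py <<'E'
import numpy as np, cv2
from cell import arm, imaging, job
from scipy.spatial.transform import Rotation as R
def grab(n,f):
    s=arm.observe(); im=imaging.get_image(n); cv2.imwrite('pics/'+f,im[:,:,::-1]); return s,im
def ray(n,uv,z):
    p=imaging.camera_params(n); uv=np.atleast_2d(uv).astype(float)
    M=R.from_rotvec(p['rvec']).as_matrix(); c=-M.T@np.array(p['tvec'])
    d=np.c_[(uv[:,0]-p['cx'])/p['fx'],(uv[:,1]-p['cy'])/p['fy'],np.ones(len(uv))]@M
    return c+d*((z-c[2])/d[:,2])[:,None]
def wray(s,uv,z):
    p=imaging.camera_params('wrist'); uv=np.atleast_2d(uv).astype(float); H=np.array(p['hand_eye'])
    a=np.c_[(uv[:,0]-p['cx'])/p['fx'],(uv[:,1]-p['cy'])/p['fy']]; r=np.linalg.norm(a,axis=1)+1e-12
    d=np.c_[a/r[:,None]*np.sin(r)[:,None],np.cos(r)]
    M=R.from_rotvec(s['ee_rot']).as_matrix()
    c=M@H[:3,3]+s['position']; d=d@H[:3,:3].T@M.T
    return c+d*((z-c[2])/d[:,2])[:,None]
E
python3 - <<'E'
from h import *
s,a=grab('scene','s0.png'); _,b=grab('side','d0.png'); _,c=grab('wrist','w0.png')
print(s); print(imaging.camera_params('wrist'))
print(R.from_rotvec(s['ee_rot']).as_matrix().round(3))
E
```

```text
{'clock': 0.0, 'joints': array([-1.31254672,  0.43519547,  0.02497243,  1.57407939, -0.01160859,
        1.13395515, -0.07508109]), 'dq': array([ 1.76121266e-03, -1.03047348e-03,  8.85324386e-04,  2.00501082e-03,
       -1.08815657e-03,  5.37748795e-05, -1.22046206e-03]), 'joint_efforts': array([-1.97175827e-04, -6.67846155e+01,  9.84574556e-01, -3.14482570e+01,
       -6.07620575e-02,  4.26762085e-02,  2.03870422e-04]), 'position': array([0.22053882, 0.58425162, 0.2097689 ]), 'ee_rot': array([-5.63808720e-01, -3.09044223e+00,  2.33345545e-03]), 'force': array([-0.04134177, -0.00929925, -0.85713471]), 'ft_torque': array([0.02870128, 0.02974748, 0.01454434]), 'width': 1.002247718879019}
{'fx': 325.19226210127806, 'fy': 325.19226210127806, 'cx': 281.9430211959251, 'cy': 208.42548588198215, 'hand_eye': array([[ 8.52523453e-04, -9.53645132e-01, -3.00932278e-01,
         8.14134910e-02],
       [ 9.99999396e-01,  1.02163318e-03, -4.04584627e-04,
         1.07350724e-03],
       [ 6.93272561e-04, -3.00931752e-01,  9.53645427e-01,
        -1.74444115e-01],
       [ 0.00000000e+00,  0.00000000e+00,  0.00000000e+00,
         1.00000000e+00]])}
[[-0.936  0.353 -0.   ]
 [ 0.353  0.936 -0.001]
 [-0.    -0.001 -1.   ]]
```

View pics/s0.png

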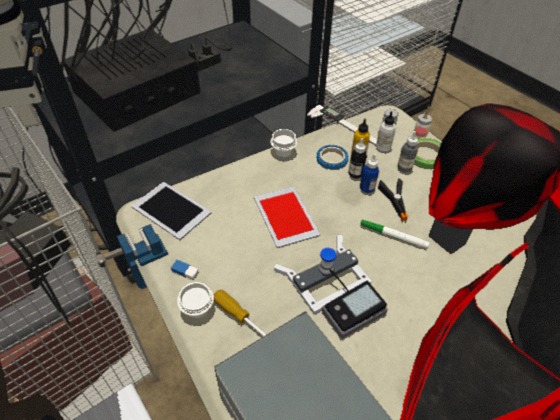

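View pics/d0.png

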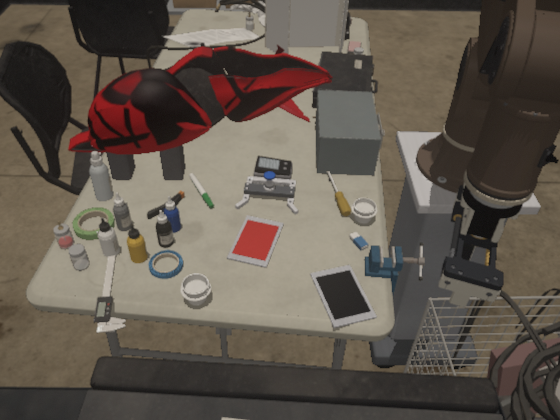

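Scene view: the red panel is at about (285,217), the blue cap at (328,256) and the black panel at (172,208). Side view: panel at (256,240), cap at (270,178), with the mouth facing the panel.

```bash
cat >> h.py <<'E'
def redquad(im,roi):
    x0,y0,x1,y1=roi; g=im[y0:y1,x0:x1].astype(int)
    m=((g[...,0]>130)&(g[...,1]<90)&(g[...,2]<90)).astype(np.uint8)
    c=max(cv2.findContours(m,cv2.RETR_EXTERNAL,cv2.CHAIN_APPROX_NONE)[0],key=cv2.contourArea)
    return c[:,0].astype(float)+[x0,y0]
def bluec(im,roi):
    x0,y0,x1,y1=roi; g=im[y0:y1,x0:x1].astype(int)
    m=((g[...,2]>110)&(g[...,0]<80)&(g[...,2]-g[...,0]>70)).astype(np.uint8)
    c=max(cv2.findContours(m,cv2.RETR_EXTERNAL,cv2.CHAIN_APPROX_NONE)[0],key=cv2.contourArea)
    return c[:,0].astype(float)+[x0,y0]
def panel(P):  # world contour xy -> centre, long-axis angle, dims
    (c,wh,a)=cv2.minAreaRect((P[:,:2]*1000).astype(np.float32))
    b=cv2.boxPoints((c,wh,a)); e=[b[1]-b[0],b[2]-b[1]]; e=max(e,key=np.linalg.norm)
    return np.array(c)/1000,np.arctan2(e[1],e[0]),wh
E
python3 - <<'E'
from h import *
for n,f,r,b in(('scene','s0',(245,175,330,255),(310,240,350,275)),('side','d0',(220,205,300,275),(255,165,285,185))):
    im=cv2.imread(f'pics/{f}.png')[:,:,::-1]
    print(n,panel(ray(n,redquad(im,r),.006)))
    q=bluec(im,b); print(q.min(0),q.max(0),ray(n,q.mean(0),.066))
# rough stand pts (scene): fence tips, box corners ; side
print('fence tips scene',ray('scene',[[278,267],[339,238]],.011)); print('side',ray('side',[[238,206],[296,211]],.011))
print('bridge ends side',ray('side',[[246,187],[295,190]],.024))
print('black',ray('scene',[172,208],.0),'bottle',ray('scene',[370,188],0),'marker',ray('scene',[[363,223],[427,245]],.01),'driver',ray('scene',[[220,292],[264,335]],.01),'eraser',ray('scene',[184,268],.01),'greybox',ray('side',[[318,165],[378,170]],0))
E
```

```text
scene (array([0.54432111, 0.28694501]), np.float32(1.2913942), (108.52568054199219, 74.32359313964844))
[321. 248.] [335. 260.] [[0.51574167 0.13108067 0.066     ]]
side (array([0.54577875, 0.29117148]), np.float32(1.2868943), (107.45822143554688, 74.08769226074219))
[264. 171.] [274. 177.] [[0.51669587 0.13474811 0.066     ]]
fence tips scene [[0.45401437 0.19024955 0.011     ]
 [0.58862759 0.17560811 0.011     ]]
side [[0.59021777 0.18714523 0.011     ]
 [0.45251863 0.20245511 0.011     ]]
bridge ends side [[0.57302584 0.13217396 0.024     ]
 [0.45354001 0.14138967 0.024     ]]
black [[0.36992111 0.44117169 0.        ]] bottle [[7.40368675e-01 2.45219571e-01 1.11022302e-16]] marker [[0.65287365 0.17667403 0.01      ]
 [0.71389071 0.06498909 0.01      ]] driver [[0.34151165 0.20779064 0.01      ]
 [0.35653125 0.09664037 0.01      ]] eraser [[0.31547461 0.28897725 0.01      ]] greybox [[0.3874802  0.0103504  0.        ]
 [0.23098306 0.02875777 0.        ]]
```

Emit:
{"op": "jog_arm", "data": {"moves": [{"fingers":0.1,"xyz":[-4,-1.6,-0.5],"angular":[0,0,0.15]},{"fingers":0.1,"xyz":[-8,-3.2,-1],"angular":[0,0,0.3]},{"fingers":0.1,"xyz":[-12,-4.8,-1],"angular":[0,0,0.45]},{"fingers":0.1,"xyz":[-16,-6.4,-1],"angular":[0,0,0.6]},{"fingers":0.1,"xyz":[-20,-8,-1],"angular":[0,0,0.75]},{"fingers":0.1,"xyz":[-24,-9.6,-1],"angular":[0,0,0.9]},{"fingers":0.1,"xyz":[-28,-11.2,-1],"angular":[0,0,1.05]},{"fingers":0.1,"xyz":[-32,-12.8,-1],"angular":[0,0,1.2]},{"fingers":0.1,"xyz":[-36,-14.4,-1],"angular":[0,0,1.35]},{"fingers":0.1,"xyz":[-41,-15.9,-1],"angular":[0,0,1.49]},{"fingers":0.1,"xyz":[-41,-15.9,-1],"angular":[0,0,1.49]},{"fingers":0.1,"xyz":[-41,-15.9,-1],"angular":[0,0,1.49]}]}}

```text
clock: 1.65
position: [0.5476, 0.2916, 0.2201]
ee_rot: [-2.508, -1.89, 0.001]
force: [-0.3, 0.6, 0.6]
width: 0.447
```

```bash
python3 - <<'E'
from h import *
s,im=grab('wrist','w1.png'); np.savez('w1.npz',position=s['position'],ee_rot=s['ee_rot'])
print(s['clock'],s['position'],s['joints'],s['width'],s['force'])
E
```

```text
1.65 [0.54760104 0.29159312 0.22009095] [-0.89063697  0.43917642  0.46337302  1.59825722 -0.20977193  1.15464132
 -0.65905693] 0.447140599164074 [-0.25034612  0.56276453  0.63803811]
```

View pics/w1.png

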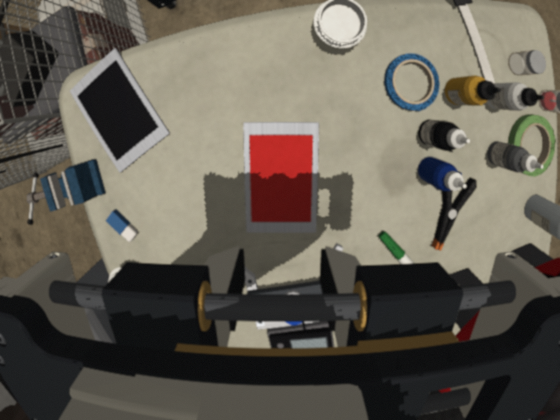

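Wrist view: the panel is at (281,178) and the fingers hide the stand. I'll step over the stand to measure it.

Emit:
{"op": "jog_arm", "data": {"moves": [{"fingers":0.1,"xyz":[-4,0.5,-2],"angular":[0,0,-0.05]},{"fingers":0.1,"xyz":[-9,1,-4],"angular":[0,0,-0.1]},{"fingers":0.1,"xyz":[-14,1.5,-6],"angular":[0,0,-0.17]},{"fingers":0.1,"xyz":[-19,2,-6],"angular":[0,0,-0.17]},{"fingers":0.1,"xyz":[-24,2.7,-6],"angular":[0,0,-0.17]},{"fingers":0.1,"xyz":[-24,2.7,-6],"angular":[0,0,-0.17]},{"fingers":0.1,"xyz":[-24,2.7,-6],"angular":[0,0,-0.17]}]}}

```text
clock: 2.58
position: [0.5074, 0.0548, 0.2806]
ee_rot: [-2.337, -2.098, -0.001]
force: [-0.6, 0.1, -0.1]
width: 0.449
```

```bash
python3 - <<'E'
from h import *
z=np.load('w1.npz'); im=cv2.imread('pics/w1.png')[:,:,::-1]
print('cfg1',panel(wray(dict(z),[[245,124],[318,124],[317,234],[244,230]],.005)))
s,im=grab('wrist','w2.png'); np.savez('w2.npz',position=s['position'],ee_rot=s['ee_rot'])
print(s['clock'],s['position'],s['force'])
cv2.imwrite('pics/w2c.png',cv2.resize(im[60:340,120:460,::-1],None,fx=2,fy=2,interpolation=cv2.INTER_CUBIC))
E
```

```text
cfg1 (array([0.54479102, 0.28691434]), np.float32(1.2923368), (140.19143676757812, 94.46468353271484))
2.575 [0.50741483 0.05476039 0.28064689] [-0.5652207   0.10757972 -0.13451862]
```

View pics/w2c.png

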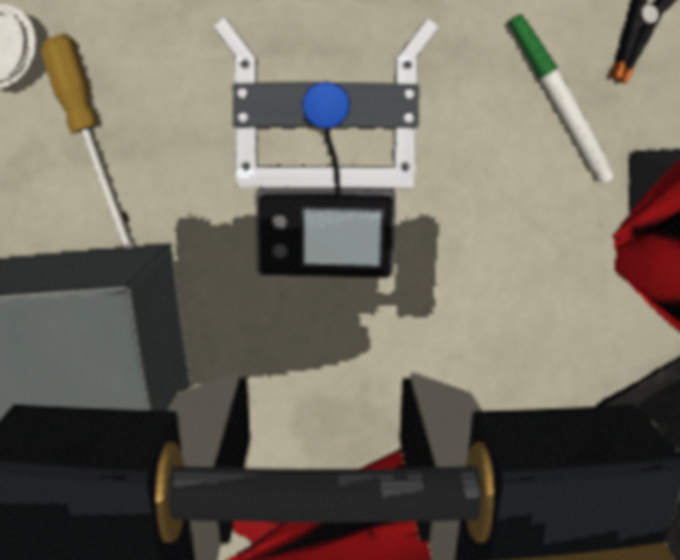

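Clear view of the stand: bridge corners at crop (234,85) to (417,126), cap at (326,105), stop face along row ~167, rails' inner edges at columns 256 and 397.

```bash
python3 - <<'E'
from h import *
s=dict(np.load('w2.npz')); im=cv2.imread('pics/w2.png')[:,:,::-1]
f=lambda p,z:wray(s,np.array(p)/2.+[120,60],z)
br=f([[234,85],[418,84],[418,126],[234,127]],.024); c,a,wh=panel(br); print('bridge',c,a,wh)
st=f([[256,167],[396,167]],.011); d=st[1]-st[0]; print('stop',st.mean(0),np.arctan2(d[1],d[0]),np.linalg.norm(d))
ri=f([[256,130],[256,166],[399,130],[397,166]],.011); print('rails',[np.arctan2(*(ri[i]-ri[i+1])[1::-1]) for i in(0,2)],(ri[1]-ri[3]),ri)
q=bluec(im,(265,95,305,130)); (u,v),_=cv2.minEnclosingCircle(q.astype(np.float32)); print('cap',(u,v),wray(s,(u,v),.066))
t=f([[217,22],[434,22]],.011); print('tips',t,'dir',t[1]-t[0])
E
```

```text
bridge [0.51762091 0.13266216] -0.10074343 (28.04088020324707, 121.48701477050781)
stop [0.51318149 0.09007201 0.011     ] -0.10632499286138988 0.09587221952842748
rails [np.float64(1.4480568641301224), np.float64(1.4259786746555612)] [-0.09599278  0.01023477  0.        ] [[0.46864209 0.12048865 0.011     ]
 [0.4656023  0.09584696 0.011     ]
 [0.56518538 0.11023047 0.011     ]
 [0.56159508 0.08561218 0.011     ]]
cap (282.5, 112.5) [[0.51699854 0.13267705 0.066     ]]
tips [[0.45093359 0.19810292 0.011     ]
 [0.59622228 0.18260734 0.011     ]] dir [ 0.14528869 -0.01549559  0.        ]
```

Stand origin is about (0.523, 0.184) and its yaw line is -0.104. In the stand frame the panel sits at (-104, +11) mm with yaw -0.175. I'll square it first with a side nudge near its rear.

Emit:
{"op": "jog_arm", "data": {"moves": [{"fingers":1,"xyz":[3,1,1],"angular":[0,0,-0.16]},{"fingers":1,"xyz":[6,2,2],"angular":[0,0,-0.32]},{"fingers":1,"xyz":[9,3,4],"angular":[0,0,-0.48]},{"fingers":1,"xyz":[12,4,6],"angular":[0,0,-0.64]},{"fingers":1,"xyz":[15,5,8],"angular":[0,0,-0.8]},{"fingers":1,"xyz":[18,6,10],"angular":[0,0,-0.96]},{"fingers":1,"xyz":[21,7,12],"angular":[0,0,-1.12]},{"fingers":1,"xyz":[24,8,14],"angular":[0,0,-1.28]},{"fingers":1,"xyz":[24.9,8.6,16],"angular":[0,0,-1.44]},{"fingers":1,"xyz":[24.9,8.6,16],"angular":[0,0,-1.574]},{"fingers":1,"xyz":[24.9,8.6,16],"angular":[0,0,-1.574]},{"fingers":1,"xyz":[24.9,8.6,16],"angular":[0,0,-1.574]}]}}

```text
clock: 4.12
position: [0.6203, 0.2922, 0.1206]
ee_rot: [-0.171, -3.137, -0.001]
force: [0.7, -1.5, 0.1]
width: 0.002
```

```bash
cat >> h.py <<'E'
O=np.array([.5227,.1844]); ex=np.array([-.1038,-.9946]); ey=np.array([.9946,-.1038])
def st(p): d=np.asarray(p)[...,:2]-O; return np.stack([d@ex,d@ey],-1)*1000
def tool(s):
    M=R.from_rotvec(s['ee_rot']).as_matrix(); return st(s['position']), s['position'][2], [np.round(ex@M[:2,0],3),np.round(ey@M[:2,0],3)],s['clock'],np.round(s['force'],1),round(s['width'],2)
E
python3 - <<'E'
from h import *
s=arm.observe(); print(*tool(s)); print(s['joints'])
E
```

```text
[-117.34456133   85.84018298] 0.12056481719663013 [np.float64(-0.005), np.float64(-1.0)] 4.125 [ 0.7 -1.5  0.1] 0.0
[-0.57997882  0.60741757  0.09947951  1.51719607 -0.06718071  1.02007806
  0.99913169]
```

Emit:
{"op": "jog_arm", "data": {"moves": [{"fingers":1,"xyz":[0,0,4],"angular":[0,0,0]},{"fingers":1,"xyz":[0,0,8],"angular":[0,0,0]},{"fingers":1,"xyz":[0,0,9.5],"angular":[0,0,0]},{"fingers":1,"xyz":[0,0,10.1],"angular":[0,0,0]},{"fingers":1,"xyz":[0,0,10.1],"angular":[0,0,0]},{"fingers":1,"xyz":[0,0,10.1],"angular":[0,0,0]}]}}

```text
clock: 4.88
position: [0.6215, 0.2916, 0.021]
ee_rot: [0.168, 3.135, 0.002]
force: [-1.1, 0.0, 0.2]
width: 0.007
```

```bash
python3 - <<'E'
from h import *
s,im=grab('wrist','w3.png'); np.savez('w3.npz',position=s['position'],ee_rot=s['ee_rot'])
print(*tool(s))
E
```

```text
[-116.91246602   87.11198167] 0.021032083337925764 [np.float64(-0.003), np.float64(-1.0)] 4.875 [-1.1  0.   0.2] 0.01
```

View pics/w3.png

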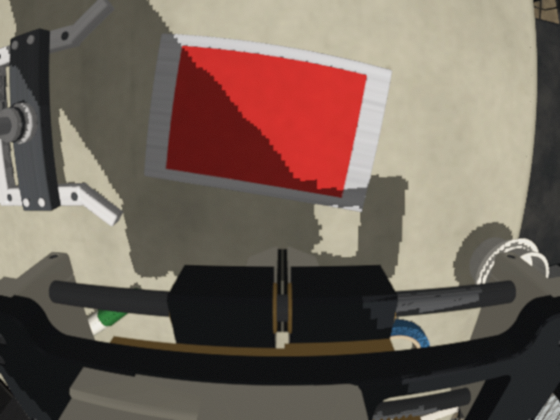

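The fingers stand beside the +y long edge, clear of the panel. The panel's near edge runs (147,175) to (360,208). Lowering slightly and nudging.

Emit:
{"op": "jog_arm", "data": {"moves": [{"fingers":1,"xyz":[0,0,0.15],"angular":[0,0,0]},{"fingers":1,"xyz":[0.5,0,0.15],"angular":[0,0,0]},{"fingers":1,"xyz":[1.0,0,0.15],"angular":[0,0,0]},{"fingers":1,"xyz":[1.3,0,0.15],"angular":[0,0,0]},{"fingers":1,"xyz":[1.6,0,0.15],"angular":[0,0,0]},{"fingers":1,"xyz":[1.8,0,0.15],"angular":[0,0,0]},{"fingers":1,"xyz":[2.0,0,0.15],"angular":[0,0,0]},{"fingers":1,"xyz":[2.2,0,0.15],"angular":[0,0,0]},{"fingers":1,"xyz":[2.4,0,0.15],"angular":[0,0,0]},{"fingers":1,"xyz":[2.6,0,0.15],"angular":[0,0,0]},{"fingers":1,"xyz":[2.8,0,0.15],"angular":[0,0,0]},{"fingers":1,"xyz":[2.8,0,0.15],"angular":[0,0,0]}]}}

```text
clock: 6.42
position: [0.5925, 0.2942, 0.018]
ee_rot: [-0.168, -3.137, -0.0]
force: [0.0, 0.8, -0.1]
width: 0.007
```

```bash
cat > m.py <<'E'
import sys
from h import *
# red face from wrist view (face partly shadowed): hue-based mask
s,im=grab('wrist',sys.argv[1]); print(*tool(s))
h=cv2.cvtColor(im,cv2.COLOR_RGB2HSV); m=(((h[...,0]<8)|(h[...,0]>172))&(h[...,1]>170)&(h[...,2]>70)).astype(np.uint8)
c=max(cv2.findContours(m,cv2.RETR_EXTERNAL,cv2.CHAIN_APPROX_NONE)[0],key=cv2.contourArea)[:,0]
p=st(wray(s,c,.006)); (ctr,wh,a)=cv2.minAreaRect(p.astype(np.float32)); print('panel',ctr,wh,'ang',a,'box',cv2.boxPoints((ctr,wh,a)).round(1).tolist())
E
python3 m.py w4.png
```

```text
[-116.49439574   58.04421809] 0.018030309361863818 [np.float64(-0.003), np.float64(-1.0)] 6.425 [ 0.   0.8 -0.1] 0.01
panel (-106.74784851074219, 11.799613952636719) (74.89160919189453, 108.61788177490234) ang 79.84190368652344 box [[-166.8000030517578, -15.5], [-59.900001525878906, -34.599998474121094], [-46.70000076293945, 39.099998474121094], [-153.60000610351562, 58.20000076293945]]
```

View pics/w4.png

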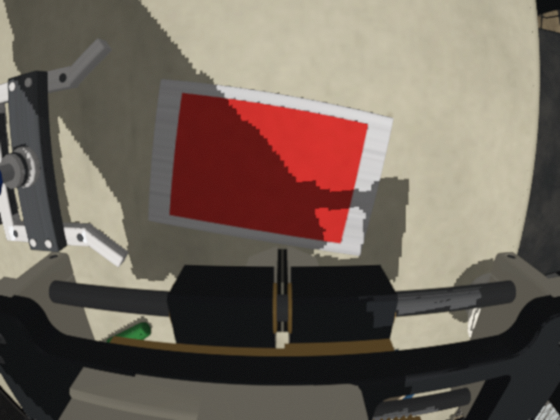

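```bash
python3 - <<'E'
from h import *
p=imaging.camera_params('wrist');H=np.linalg.inv(np.array(p['hand_eye']))
for q in [(.0095,0,.017),(0,0,.017),(-.0095,0,.017),(.0095,.019,.017),(.0095,-.019,.017),(.0095,0,-.03),(0,0.0,-.01)]:
    c=H[:3,:3]@q+H[:3,3]; t=np.arctan2(np.hypot(c[0],c[1]),c[2]); a=np.arctan2(c[1],c[0]); print(q,(p['cx']+p['fx']*t*np.cos(a)).round(),(p['cy']+p['fx']*t*np.sin(a)).round())
for k in '34':
    s=dict(np.load('w3.npz')) if k=='3' else arm.observe()
    for uv in [(281,250),(300,242),(147,175)]: print(k,uv,st(wray(s,uv,.005)))
print(*tool(arm.observe()))
E
```

```text
(0.0095, 0, 0.017) 281.0 226.0
(0, 0, 0.017) 281.0 239.0
(-0.0095, 0, 0.017) 281.0 253.0
(0.0095, 0.019, 0.017) 311.0 226.0
(0.0095, -0.019, 0.017) 250.0 225.0
(0.0095, 0, -0.03) 280.0 259.0
(0, 0.0, -0.01) 280.0 258.0
3 (281, 250) [[-117.18009598   94.11972066]]
3 (300, 242) [[-129.31882345   88.54497987]]
3 (147, 175) [[-32.59523997  43.65445141]]
4 (281, 250) [[-116.74029341   63.8083726 ]]
4 (300, 242) [[-128.68801625   58.31437156]]
4 (147, 175) [[-33.36808587  14.19474443]]
[-116.47689569   58.20189464] 0.018080922113474125 [np.float64(-0.003), np.float64(-1.0)] 6.475 [-0.6 -0.8 -0.4] 0.01
```

```bash
python3 - <<'E'
import cv2
a=cv2.imread('pics/w4.png')[190:290,210:350]; cv2.imwrite('pics/w4z.png',cv2.resize(a,None,fx=5,fy=5,interpolation=cv2.INTER_NEAREST))
E
```

```text
(no output)
```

View pics/w4z.png

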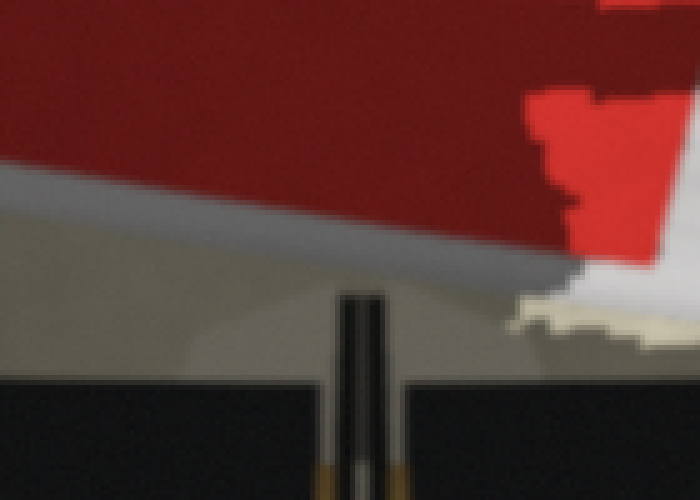

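```bash
python3 - <<'E'
from h import *
_,a=grab('scene','s5.png'); _,b=grab('side','d5.png')
f=lambda im,x,y:cv2.resize(im[y:y+130,x:x+100,::-1],None,fx=4,fy=4,interpolation=cv2.INTER_CUBIC)
cv2.imwrite('pics/c5.png',np.hstack([f(a,250,150),f(b,190,180)]))
for n in('scene','side'):
    p=imaging.camera_params(n); s=arm.observe(); q=np.array(s['position'])-[0,0,.017]
    K=np.array([[p['fx'],0,p['cx']],[0,p['fy'],p['cy']],[0,0,1]]); print(n,cv2.projectPoints(np.array([q]),np.array(p['rvec']),np.array(p['tvec']),K,None)[0].ravel())
E
```

```text
scene [302.02421246 203.65873162]
side [234.59465847 241.36559028]
```

View pics/c5.png

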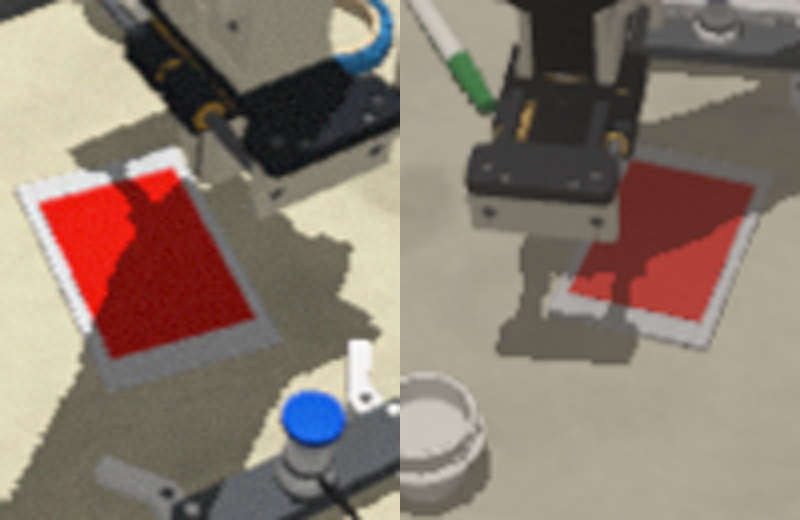

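Both views suggest the fingertips are higher than the stated geometry, and nothing has touched the panel. I'll back off and probe the table gently to find the true tip height.

Emit:
{"op": "jog_arm", "data": {"moves": [{"fingers":1,"xyz":[-1.5,0,0],"angular":[0,0,0]},{"fingers":1,"xyz":[-3,0,0],"angular":[0,0,0]},{"fingers":1,"xyz":[-3,0,0],"angular":[0,0,0]},{"fingers":1,"xyz":[-3,0,0.15],"angular":[0,0,0]},{"fingers":1,"xyz":[-3,0,0.3],"angular":[0,0,0]},{"fingers":1,"xyz":[-3,0,0.3],"angular":[0,0,0]}]}}

```text
clock: 7.32
position: [0.622, 0.2911, 0.0148]
ee_rot: [-0.167, -3.137, 0.0]
force: [0.1, -0.6, 0.1]
width: 0.003
```

Emit:
{"op": "jog_arm", "data": {"moves": [{"fingers":1,"xyz":[0,0,0.2],"angular":[0,0,0]},{"fingers":1,"xyz":[0,0,0.4],"angular":[0,0,0]},{"fingers":1,"xyz":[0,0,0.6],"angular":[0,0,0]},{"fingers":1,"xyz":[0,0,0.6],"angular":[0,0,0]}]}}

```text
clock: 7.82
position: [0.6224, 0.2909, 0.0088]
ee_rot: [-0.168, -3.137, 0.0]
force: [-0.6, -0.2, -0.8]
width: 0.007
```

Emit:
{"op": "jog_arm", "data": {"moves": [{"fingers":1,"xyz":[0,0,0.2],"angular":[0,0,0]},{"fingers":1,"xyz":[0,0,0.4],"angular":[0,0,0]},{"fingers":1,"xyz":[0,0,0.6],"angular":[0,0,0]},{"fingers":1,"xyz":[0,0,0.6],"angular":[0,0,0]}]}}

```text
clock: 8.32
position: [0.6224, 0.2909, 0.0028]
ee_rot: [-0.168, -3.137, 0.0]
force: [-0.4, 0.1, 0.5]
width: 0.007
```

```bash
python3 - <<'E'
from h import *
s,a=grab('scene','s6.png'); _,b=grab('side','d6.png'); print(*tool(s))
f=lambda im,x,y:cv2.resize(im[y:y+130,x:x+100,::-1],None,fx=4,fy=4,interpolation=cv2.INTER_CUBIC)
cv2.imwrite('pics/c6.png',np.hstack([f(a,250,130),f(b,190,180)]))
E
```

```text
[-116.25388357   88.10588791] 0.002796859258520072 [np.float64(-0.003), np.float64(-1.0)] 8.325 [-0.4  0.1  0.5] 0.01
```

View pics/c6.png

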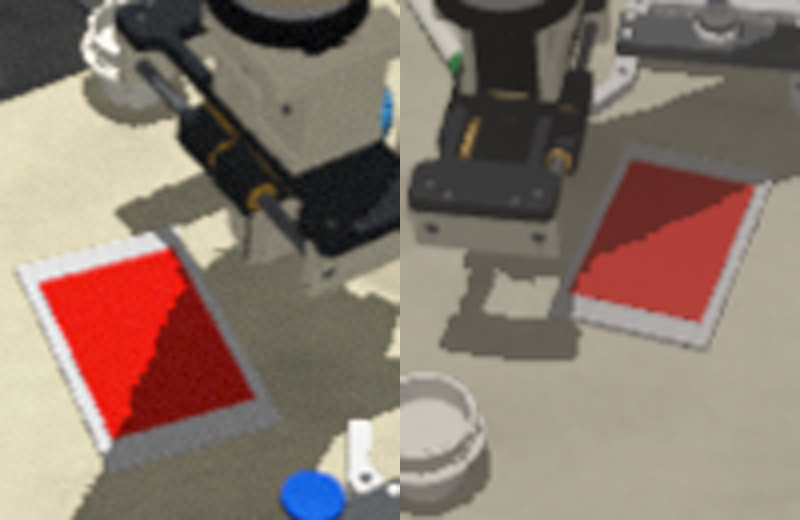

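```bash
python3 - <<'E'
from h import *
p=imaging.camera_params('scene'); s=arm.observe(); K=np.array([[p['fx'],0,p['cx']],[0,p['fy'],p['cy']],[0,0,1]])
M=R.from_rotvec(s['ee_rot']).as_matrix()
for x in(0,.0095):
  for z in(.017,.005,-.005,-.015,-.025):
    print(x,z,cv2.projectPoints((s['position']+M@[x,0,z])[None],np.array(p['rvec']),np.array(p['tvec']),K,None)[0].ravel().round(1))
E
```

```text
0 0.017 [313.6 203.3]
0 0.005 [314.  199.4]
0 -0.005 [314.3 196.2]
0 -0.015 [314.7 192.8]
0 -0.025 [315.  189.4]
0.0095 0.017 [309.8 204.9]
0.0095 0.005 [310.2 201.1]
0.0095 -0.005 [310.5 197.8]
0.0095 -0.015 [310.8 194.5]
0.0095 -0.025 [311.1 191.1]
```

Emit:
{"op": "jog_arm", "data": {"moves": [{"fingers":1,"xyz":[0,0,0.15],"angular":[0,0,0]},{"fingers":1,"xyz":[0,0,0.3],"angular":[0,0,0]},{"fingers":1,"xyz":[0,0,0.45],"angular":[0,0,0]},{"fingers":1,"xyz":[0,0,0.45],"angular":[0,0,0]}]}}

```text
clock: 8.93
position: [0.6224, 0.2909, -0.0016]
ee_rot: [-0.168, -3.137, 0.0]
force: [-0.1, 0.5, -0.1]
width: 0.005
```

Two views agree that the tips are about 12–15 mm *behind* the reported TCP, not 17 mm ahead. Continuing the probe.

Emit:
{"op": "jog_arm", "data": {"moves": [{"fingers":1,"xyz":[0,0,0.15],"angular":[0,0,0]},{"fingers":1,"xyz":[0,0,0.3],"angular":[0,0,0]},{"fingers":1,"xyz":[0,0,0.45],"angular":[0,0,0]},{"fingers":1,"xyz":[0,0,0.6],"angular":[0,0,0]},{"fingers":1,"xyz":[0,0,0.6],"angular":[0,0,0]}]}}

```text
clock: 9.55
position: [0.6224, 0.2909, -0.0076]
ee_rot: [-0.168, -3.137, 0.0]
force: [0.6, 0.4, 0.2]
width: 0.007
```

Emit:
{"op": "jog_arm", "data": {"moves": [{"fingers":1,"xyz":[0,0,0.1],"angular":[0,0,0]},{"fingers":1,"xyz":[0,0,0.2],"angular":[0,0,0]},{"fingers":1,"xyz":[0,0,0.3],"angular":[0,0,0]}]}}

```text
clock: 9.93
position: [0.6226, 0.291, -0.0105]
ee_rot: [0.168, 3.137, 0.0]
force: [-0.9, -0.1, 0.1]
width: 0.003
```

Emit:
{"op": "jog_arm", "data": {"moves": [{"fingers":1,"xyz":[0,0,0.1],"angular":[0,0,0]},{"fingers":1,"xyz":[0,0,0.2],"angular":[0,0,0]},{"fingers":1,"xyz":[0,0,0.2],"angular":[0,0,0]}]}}

```text
clock: 10.3
position: [0.6224, 0.2909, -0.0126]
ee_rot: [-0.168, -3.137, 0.0]
force: [-0.6, 0.5, 0.7]
width: 0.007
```

Emit:
{"op": "jog_arm", "data": {"moves": [{"fingers":1,"xyz":[0,0,0.1],"angular":[0,0,0]},{"fingers":1,"xyz":[0,0,0.2],"angular":[0,0,0]},{"fingers":1,"xyz":[0,0,0.2],"angular":[0,0,0]}]}}

```text
clock: 10.68
position: [0.6225, 0.2909, -0.0146]
ee_rot: [-0.168, -3.137, 0.0]
force: [-0.1, 0.1, -0.1]
width: 0.006
```

Emit:
{"op": "jog_arm", "data": {"moves": [{"fingers":1,"xyz":[0,0,0.1],"angular":[0,0,0]},{"fingers":1,"xyz":[0,0,0.2],"angular":[0,0,0]},{"fingers":1,"xyz":[0,0,0.2],"angular":[0,0,0]}]}}

```text
clock: 11.05
position: [0.6226, 0.291, -0.0158]
ee_rot: [0.168, 3.137, 0.0]
force: [-2.1, -1.6, 6.5]
width: 0.005
```

Emit:
{"op": "jog_arm", "data": {"moves": [{"fingers":1,"xyz":[0,0,0.1],"angular":[0,0,0]},{"fingers":1,"xyz":[0,0,0.2],"angular":[0,0,0]},{"fingers":1,"xyz":[0,0,0.2],"angular":[0,0,0]}]}}

```text
clock: 11.42
position: [0.6227, 0.291, -0.0159]
ee_rot: [0.168, 3.137, 0.001]
force: [-8.2, -4.0, 23.5]
width: 0.008
```

```bash
python3 - <<'E'
from h import *
s,a=grab('wrist','w7.png'); _,b=grab('scene','s7.png'); print(*tool(s)); print(s['position'])
f=lambda im,x,y:cv2.resize(im[y:y+130,x:x+100,::-1],None,fx=4,fy=4,interpolation=cv2.INTER_CUBIC)
cv2.imwrite('pics/c7.png',np.hstack([f(b,250,130),f(a,230,170)]))
E
```

```text
[-116.43475187   88.38853374] -0.01590145224559513 [np.float64(-0.003), np.float64(-1.0)] 11.425 [-8.2 -4.  23.5] 0.01
[ 0.6226968   0.29103089 -0.01590145]
```

View pics/c7.png

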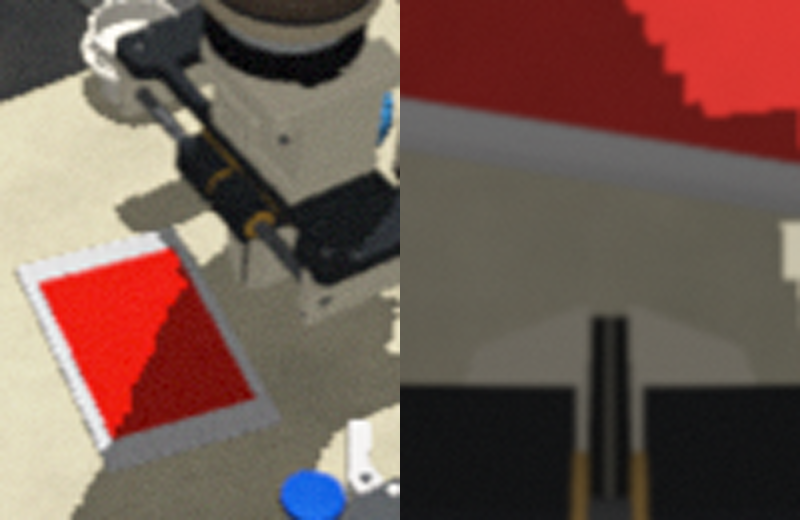

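Table contact comes at TCP z = -0.016, so the tips are about 16 mm behind the reported TCP and I'll use that from here. Raising to a 2.5 mm tip height, shifting towards the rear, and nudging.

Emit:
{"op": "jog_arm", "data": {"moves": [{"fingers":1,"xyz":[0,0,-0.53],"angular":[0,0,0]},{"fingers":1,"xyz":[0.4,0.9,-0.53],"angular":[0,0,0]},{"fingers":1,"xyz":[0.9,1.8,-0.53],"angular":[0,0,0]},{"fingers":1,"xyz":[1.2,1.8,-0.53],"angular":[0,0,0]},{"fingers":1,"xyz":[1.4,1.8,-0.53],"angular":[0,0,0]},{"fingers":1,"xyz":[1.6,1.8,-0.53],"angular":[0,0,0]},{"fingers":1,"xyz":[1.8,1.8,-0.53],"angular":[0,0,0]},{"fingers":1,"xyz":[2.0,1.8,-0.53],"angular":[0,0,0]},{"fingers":1,"xyz":[2.2,1.8,-0.53],"angular":[0,0,0]},{"fingers":1,"xyz":[2.4,1.8,-0.53],"angular":[0,0,0]},{"fingers":1,"xyz":[2.6,1.8,-0.53],"angular":[0,0,0]},{"fingers":1,"xyz":[2.6,1.8,-0.53],"angular":[0,0,0]}]}}

```text
clock: 13.02
position: [0.5983, 0.3117, -0.0131]
ee_rot: [-0.167, -3.137, -0.0]
force: [1.8, 0.3, 0.9]
width: 0.006
```

```bash
python3 m.py w8.png
```

```text
[-134.48854915   62.0001693 ] -0.013149608756485756 [np.float64(-0.003), np.float64(-1.0)] 13.025 [1.8 0.3 0.9] 0.01
panel (-103.89779663085938, 2.7328147888183594) (74.95597839355469, 108.74372100830078) ang 84.13908386230469 box [[-161.8000030517578, -29.0], [-53.599998474121094, -40.099998474121094], [-46.0, 34.5], [-154.1999969482422, 45.599998474121094]]
```

Emit:
{"op": "jog_arm", "data": {"moves": [{"fingers":1,"xyz":[-0.5,0,0],"angular":[0,0,0]},{"fingers":1,"xyz":[-0.9,0.8,0],"angular":[0,0,0]},{"fingers":1,"xyz":[-0.9,1.6,0],"angular":[0,0,0]},{"fingers":1,"xyz":[-0.6,2.4,0],"angular":[0,0,0]},{"fingers":1,"xyz":[-0.4,2.4,0],"angular":[0,0,0]},{"fingers":1,"xyz":[-0.2,2.4,0],"angular":[0,0,0]},{"fingers":1,"xyz":[0,2.4,0],"angular":[0,0,0]},{"fingers":1,"xyz":[0.2,2.4,0],"angular":[0,0,0]},{"fingers":1,"xyz":[0.4,2.4,0],"angular":[0,0,0]},{"fingers":1,"xyz":[0.6,2.4,0],"angular":[0,0,0]},{"fingers":1,"xyz":[0.8,2.4,0],"angular":[0,0,0]},{"fingers":1,"xyz":[0.8,2.4,0],"angular":[0,0,0]}]}}

```text
clock: 14.58
position: [0.593, 0.3365, -0.0131]
ee_rot: [-0.167, -3.137, -0.0]
force: [0.8, 0.4, 0.4]
width: 0.006
```

```bash
python3 m.py w9.png
```

```text
[-158.52957413   54.12507203] -0.013112036376011292 [np.float64(-0.003), np.float64(-1.0)] 14.575 [0.8 0.4 0.4] 0.01
panel (-100.5648193359375, -2.8265342712402344) (74.76280212402344, 108.56802368164062) ang 88.54129028320312 box [[-155.8000030517578, -38.79999923706055], [-47.20000076293945, -41.599998474121094], [-45.29999923706055, 33.20000076293945], [-153.89999389648438, 35.900001525878906]]
```

The panel is now within -0.025 rad and about -3 mm of the stand axis. Lifting clear, turning, and going behind the rear edge with fingers part open.

Emit:
{"op": "jog_arm", "data": {"moves": [{"fingers":1,"xyz":[-2,0,-1],"angular":[0,0,0]},{"fingers":1,"xyz":[-2,1,-5],"angular":[0,0,0]},{"fingers":-0.2,"xyz":[-1,2,-9],"angular":[0,0,0.16]},{"fingers":-0.2,"xyz":[1,3,-9],"angular":[0,0,0.33]},{"fingers":-0.2,"xyz":[2,4,-9],"angular":[0,0,0.5]},{"fingers":-0.2,"xyz":[3,4.65,-9],"angular":[0,0,0.67]},{"fingers":-0.2,"xyz":[4,4.65,-9],"angular":[0,0,0.84]},{"fingers":-0.2,"xyz":[5.7,4.65,-9],"angular":[0,0,1.01]},{"fingers":-0.2,"xyz":[5.7,4.65,-9],"angular":[0,0,1.18]},{"fingers":-0.2,"xyz":[5.7,4.65,-9],"angular":[0,0,1.35]},{"fingers":-0.2,"xyz":[5.7,4.65,-9],"angular":[0,0,1.5]},{"fingers":-0.2,"xyz":[5.7,4.65,-9],"angular":[0,0,1.574]}]}}

```text
clock: 16.12
position: [0.5407, 0.3884, 0.0764]
ee_rot: [-2.344, -2.092, 0.002]
force: [-0.3, 0.3, -1.0]
width: 0.596
```

Emit:
{"op": "jog_arm", "data": {"moves": [{"fingers":-0.2,"xyz":[0,0,0],"angular":[0,0,0]},{"fingers":-0.2,"xyz":[0,0,3],"angular":[0,0,0]},{"fingers":-0.2,"xyz":[0,0,6],"angular":[0,0,0]},{"fingers":-0.2,"xyz":[0,0,8],"angular":[0,0,0]},{"fingers":-0.2,"xyz":[0,0,8],"angular":[0,0,0]},{"fingers":-0.2,"xyz":[0,0,8],"angular":[0,0,0]}]}}

```text
clock: 16.88
position: [0.5422, 0.3889, -0.0023]
ee_rot: [2.34, 2.096, 0.002]
force: [-0.2, 0.0, -0.3]
width: 0.599
```

```bash
python3 m.py w10.png; python3 - <<'E'
from h import *
for n,r in(('scene',(235,165,345,265)),('side',(210,200,310,285))):
    _,im=grab(n,n+'10.png'); p=st(ray(n,redquad(im,r),.006)); print(n,cv2.minAreaRect(p.astype(np.float32)))
E
```

```text
[-205.39602542   -1.85450267] -0.002271064254456792 [np.float64(-1.0), np.float64(0.006)] 16.875 [-0.2  0.  -0.3] 0.6
panel (-146.84234619140625, -1.4775428771972656) (74.48471069335938, 17.119279861450195) ang 89.45178985595703 box [[-155.8000030517578, -38.599998474121094], [-138.60000610351562, -38.79999923706055], [-137.89999389648438, 35.70000076293945], [-155.0, 35.79999923706055]]
scene ((-89.21124267578125, -4.006191253662109), (74.32252502441406, 90.78949737548828), 88.223388671875)Traceback (most recent call last):
  File "<stdin>", line 3, in <module>
  File "h.py", line 21, in redquad
    c=max(cv2.findContours(m,cv2.RETR_EXTERNAL,cv2.CHAIN_APPROX_NONE)[0],key=cv2.contourArea)
ValueError: max() iterable argument is empty
```

Emit:
{"op": "jog_arm", "data": {"moves": [{"fingers":-0.2,"xyz":[0,0,0.7],"angular":[0,0,0]},{"fingers":-0.2,"xyz":[0,0,1.1],"angular":[0,0,0]},{"fingers":-0.2,"xyz":[-1,0,1.1],"angular":[0,0,0]},{"fingers":-0.2,"xyz":[-2,0,1.1],"angular":[0,0,0]},{"fingers":-0.2,"xyz":[-2.5,0,1.1],"angular":[0,0,0]},{"fingers":-0.2,"xyz":[-3,0,1.1],"angular":[0,0,0]},{"fingers":-0.2,"xyz":[-3.5,0,1.1],"angular":[0,0,0]},{"fingers":-0.2,"xyz":[-4,0,1.1],"angular":[0,0,0]},{"fingers":-0.2,"xyz":[-4.5,0,1.1],"angular":[0,0,0]},{"fingers":-0.2,"xyz":[-5,0,1.1],"angular":[0,0,0]},{"fingers":-0.2,"xyz":[-5.5,0,1.1],"angular":[0,0,0]},{"fingers":-0.2,"xyz":[-6,0,1.1],"angular":[0,0,0]}]}}

```text
clock: 18.52
position: [0.5349, 0.3288, -0.0141]
ee_rot: [-2.34, -2.096, -0.0]
force: [0.1, 2.8, 1.0]
width: 0.603
```

```bash
python3 m.py w11.png
```

```text
[-144.88489297   -2.8375759 ] -0.014092512767538423 [np.float64(-1.0), np.float64(0.006)] 18.525 [0.1 2.8 1. ] 0.6
panel (-98.52410888671875, -1.6962242126464844) (74.47482299804688, 19.804677963256836) ang 89.75967407226562 box [[-108.5999984741211, -38.900001525878906], [-88.80000305175781, -39.0], [-88.5, 35.5], [-108.30000305175781, 35.599998474121094]]
```

Emit:
{"op": "jog_arm", "data": {"moves": [{"fingers":-0.2,"xyz":[-0.5,0.05,0],"angular":[0,0,0]},{"fingers":-0.2,"xyz":[-1,0.1,0],"angular":[0,0,0]},{"fingers":-0.2,"xyz":[-1.5,0.1,0],"angular":[0,0,0]},{"fingers":-0.2,"xyz":[-2,0.1,0],"angular":[0,0,0]},{"fingers":-0.2,"xyz":[-2.5,0.1,0],"angular":[0,0,0]},{"fingers":-0.2,"xyz":[-3,0.1,0],"angular":[0,0,0]},{"fingers":-0.2,"xyz":[-3.5,0.1,0],"angular":[0,0,0]},{"fingers":-0.2,"xyz":[-4,0.1,0],"angular":[0,0,0]}]}}

```text
clock: 19.58
position: [0.5315, 0.2889, -0.0141]
ee_rot: [-2.34, -2.096, -0.0]
force: [0.4, 3.6, 1.6]
width: 0.598
```

Emit:
{"op": "jog_arm", "data": {"moves": [{"fingers":-0.2,"xyz":[-0.5,0,0],"angular":[0,0,0]},{"fingers":-0.2,"xyz":[-1,0,0],"angular":[0,0,0]},{"fingers":-0.2,"xyz":[-1.5,0,0],"angular":[0,0,0]},{"fingers":-0.2,"xyz":[-2,0,0],"angular":[0,0,0]},{"fingers":-0.2,"xyz":[-2.5,0,0],"angular":[0,0,0]}]}}

```text
clock: 20.2
position: [0.5287, 0.264, -0.0141]
ee_rot: [-2.34, -2.096, -0.0]
force: [-0.1, 2.3, 1.7]
width: 0.604
```

```bash
python3 m.py w12.png
```

```text
[-79.81187996  -2.2621954 ] -0.01414802487823856 [np.float64(-1.0), np.float64(0.006)] 20.2 [-0.1  2.3  1.7] 0.6
panel (-33.49847412109375, -1.0776443481445312) (74.53736877441406, 19.745813369750977) ang 89.76310729980469 box [[-43.5, -38.29999923706055], [-23.799999237060547, -38.400001525878906], [-23.5, 36.099998474121094], [-43.20000076293945, 36.20000076293945]]
```

Emit:
{"op": "jog_arm", "data": {"moves": [{"fingers":-0.2,"xyz":[-0.4,0,0],"angular":[0,0,0]},{"fingers":-0.2,"xyz":[-0.7,0,0],"angular":[0,0,0]},{"fingers":-0.2,"xyz":[-0.9,0,0],"angular":[0,0,0]},{"fingers":-0.2,"xyz":[-1.0,0,0],"angular":[0,0,0]},{"fingers":-0.2,"xyz":[-1.1,0,0],"angular":[0,0,0]}]}}

```text
clock: 20.88
position: [0.5276, 0.2535, -0.0142]
ee_rot: [-2.34, -2.096, -0.0]
force: [1.4, 2.6, 0.8]
width: 0.6
```

Emit:
{"op": "jog_arm", "data": {"moves": [{"fingers":-0.2,"xyz":[-0.1,0,0],"angular":[0,0,0]},{"fingers":-0.2,"xyz":[-0.2,0,0],"angular":[0,0,0]},{"fingers":-0.2,"xyz":[-0.2,0,0],"angular":[0,0,0]}]}}

```text
clock: 21.25
position: [0.5273, 0.2512, -0.0142]
ee_rot: [2.34, 2.096, -0.0]
force: [-0.1, 3.6, 1.7]
width: 0.6
```

Emit:
{"op": "jog_arm", "data": {"moves": [{"fingers":-0.2,"xyz":[-0.1,0,0],"angular":[0,0,0]},{"fingers":-0.2,"xyz":[-0.2,0,0],"angular":[0,0,0]},{"fingers":-0.2,"xyz":[-0.2,0,0],"angular":[0,0,0]}]}}

```text
clock: 21.62
position: [0.5271, 0.2492, -0.0142]
ee_rot: [2.34, 2.096, -0.0]
force: [0.1, 2.0, 1.1]
width: 0.598
```

Emit:
{"op": "jog_arm", "data": {"moves": [{"fingers":-0.2,"xyz":[-0.1,0,0],"angular":[0,0,0]},{"fingers":-0.2,"xyz":[-0.2,0,0],"angular":[0,0,0]},{"fingers":-0.2,"xyz":[-0.2,0,0],"angular":[0,0,0]}]}}

```text
clock: 22.0
position: [0.5269, 0.2472, -0.0142]
ee_rot: [2.34, 2.096, -0.0]
force: [0.8, 2.2, 1.8]
width: 0.603
```

```bash
python3 m.py w13.png
```

```text
[-62.88010376  -2.36448053] -0.014173194120246466 [np.float64(-1.0), np.float64(0.006)] 22.0 [0.8 2.2 1.8] 0.6
panel (-16.59006118774414, -1.1954917907714844) (74.52979278564453, 19.779739379882812) ang 89.80049896240234 box [[-26.600000381469727, -38.400001525878906], [-6.800000190734863, -38.5], [-6.599999904632568, 36.0], [-26.399999618530273, 36.099998474121094]]
```

Emit:
{"op": "jog_arm", "data": {"moves": [{"fingers":-0.2,"xyz":[-0.1,0,0],"angular":[0,0,0]},{"fingers":-0.2,"xyz":[-0.2,0,0],"angular":[0,0,0]},{"fingers":-0.2,"xyz":[-0.2,0,0],"angular":[0,0,0]}]}}

```text
clock: 22.42
position: [0.5267, 0.2453, -0.0142]
ee_rot: [2.34, 2.096, -0.0]
force: [0.0, 2.9, 1.1]
width: 0.6
```

Emit:
{"op": "jog_arm", "data": {"moves": [{"fingers":-0.2,"xyz":[-0.1,0,0],"angular":[0,0,0]},{"fingers":-0.2,"xyz":[-0.2,0,0],"angular":[0,0,0]},{"fingers":-0.2,"xyz":[-0.2,0,0],"angular":[0,0,0]}]}}

```text
clock: 22.8
position: [0.5264, 0.2432, -0.0142]
ee_rot: [2.34, 2.096, -0.0]
force: [-0.4, 1.8, 0.4]
width: 0.603
```

```bash
python3 - <<'E'
from h import *
s,a=grab('scene','s14.png'); _,b=grab('side','d14.png'); _,w=grab('wrist','w14.png'); print(*tool(s))
f=lambda im,x,y:cv2.resize(im[y:y+130,x:x+100,::-1],None,fx=4,fy=4,interpolation=cv2.INTER_CUBIC)
cv2.imwrite('pics/c14.png',np.hstack([f(a,265,190),f(w,230,120)]))
E
```

```text
[-58.91498424  -2.39865411] -0.014180889138677502 [np.float64(-1.0), np.float64(0.006)] 22.8 [-0.4  1.8  0.4] 0.6
```

View pics/c14.png

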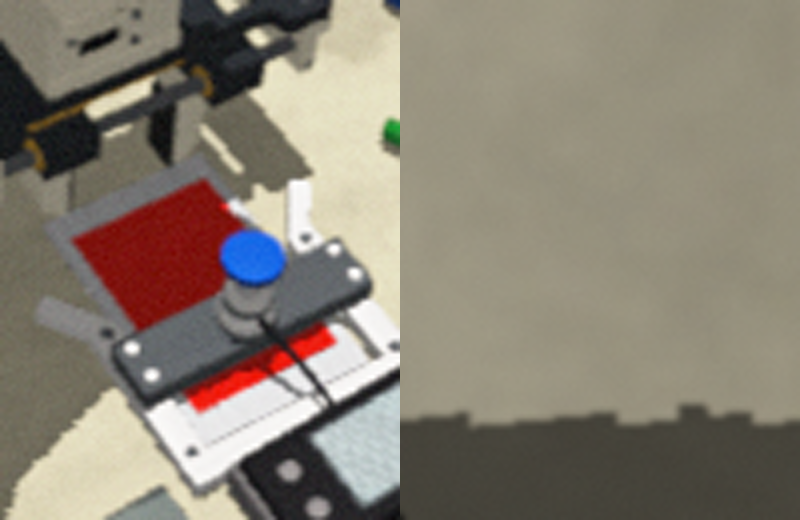

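The panel is under the bridge, its front margin nearly at the stop (thin dark gap around crop (275,410)). Continuing until the force rises.

Emit:
{"op": "jog_arm", "data": {"moves": [{"fingers":-0.2,"xyz":[-0.1,0,0],"angular":[0,0,0]},{"fingers":-0.2,"xyz":[-0.2,0,0],"angular":[0,0,0]},{"fingers":-0.2,"xyz":[-0.2,0,0],"angular":[0,0,0]}]}}

```text
clock: 23.32
position: [0.5262, 0.2413, -0.0142]
ee_rot: [-2.34, -2.096, 0.0]
force: [0.7, 2.8, 1.1]
width: 0.601
```

Emit:
{"op": "jog_arm", "data": {"moves": [{"fingers":-0.2,"xyz":[-0.1,0,0],"angular":[0,0,0]},{"fingers":-0.2,"xyz":[-0.2,0,0],"angular":[0,0,0]},{"fingers":-0.2,"xyz":[-0.2,0,0],"angular":[0,0,0]}]}}

```text
clock: 23.7
position: [0.5261, 0.24, -0.0141]
ee_rot: [-2.34, -2.096, -0.001]
force: [0.6, 4.6, 0.1]
width: 0.602
```

Emit:
{"op": "jog_arm", "data": {"moves": [{"fingers":-0.2,"xyz":[-0.1,0,0],"angular":[0,0,0]},{"fingers":-0.2,"xyz":[-0.2,0,0],"angular":[0,0,0]},{"fingers":-0.2,"xyz":[-0.2,0,0],"angular":[0,0,0]}]}}

```text
clock: 24.08
position: [0.5262, 0.2397, -0.014]
ee_rot: [-2.338, -2.097, -0.004]
force: [1.7, 9.0, -1.1]
width: 0.597
```

```bash
python3 - <<'E'
from h import *
s=arm.observe(); print(*tool(s),s['ft_torque'])
E
```

```text
[-55.3150724   -2.27589383] -0.013976952765898151 [np.float64(-1.0), np.float64(0.005)] 24.075 [ 1.7  9.  -1.1] 0.6 [ 2.04691418 -0.30590097 -0.07633946]
```

The panel has stopped at TCP x = -55 mm, exactly as predicted for home. One firmer push to square it, then back off.

Emit:
{"op": "jog_arm", "data": {"moves": [{"fingers":-0.2,"xyz":[-0.1,0,0],"angular":[0,0,0]},{"fingers":-0.2,"xyz":[-0.2,0,0],"angular":[0,0,0]},{"fingers":-0.2,"xyz":[-0.3,0,0],"angular":[0,0,0]},{"fingers":-0.2,"xyz":[-0.3,0,0],"angular":[0,0,0]}]}}

```text
clock: 24.58
position: [0.5262, 0.2393, -0.0137]
ee_rot: [-2.335, -2.098, -0.008]
force: [0.9, 15.7, -1.1]
width: 0.601
```

Emit:
{"op": "jog_arm", "data": {"moves": [{"fingers":-0.2,"xyz":[0.3,0,0],"angular":[0,0,0]},{"fingers":-0.2,"xyz":[1,0,0],"angular":[0,0,0]},{"fingers":-0.2,"xyz":[2.5,0,0],"angular":[0,0,0]},{"fingers":-0.2,"xyz":[2.5,0,-3],"angular":[0,0,0]},{"fingers":1,"xyz":[3,0,-8],"angular":[0,0,0]},{"fingers":1,"xyz":[3,0,-12],"angular":[0,0,0]},{"fingers":1,"xyz":[3,0,-12],"angular":[0,0,0]},{"fingers":1,"xyz":[3,0,-12],"angular":[0,0,0]}]}}

```text
clock: 25.58
position: [0.5282, 0.2644, 0.1052]
ee_rot: [-2.34, -2.096, 0.002]
force: [-0.7, 0.5, -0.3]
width: 0.215
```

```bash
python3 - <<'E'
from h import *
s,a=grab('scene','s15.png'); _,b=grab('side','d15.png'); print(*tool(s)); print(s['joints'])
f=lambda im,x,y,w,h,k:cv2.resize(im[y:y+h,x:x+w,::-1],None,fx=k,fy=k,interpolation=cv2.INTER_CUBIC)
cv2.imwrite('pics/c15.png',np.hstack([f(a,280,220,90,110,5),f(b,230,150,70,110,5)]))
E
```

```text
[-80.18472475  -2.85239318] 0.10522468901610099 [np.float64(-1.0), np.float64(0.006)] 25.575 [-0.7  0.5 -0.3] 0.21
[-0.93181625  0.52587654  0.54584136  1.81301075 -0.33956215  0.89792907
 -0.34089822]
```

View pics/c15.png

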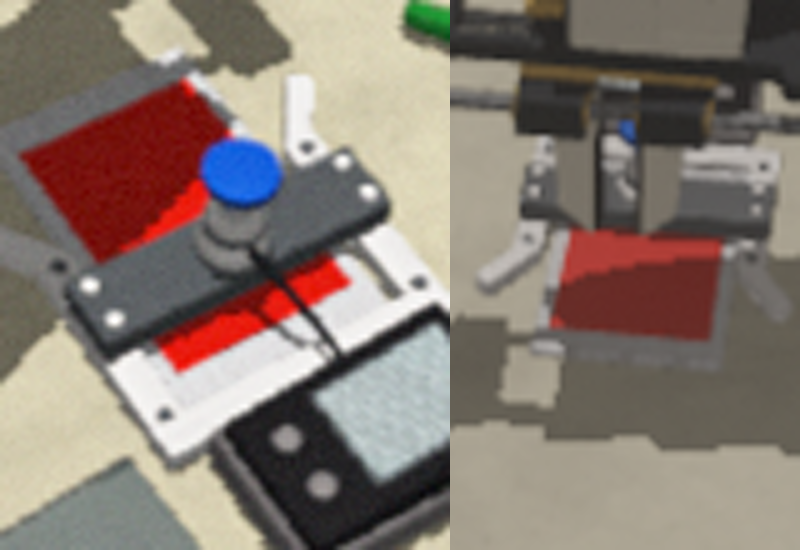

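Emit:
{"op": "jog_arm", "data": {"moves": [{"fingers":1,"xyz":[-3,0.1,0],"angular":[0,0,0]},{"fingers":1,"xyz":[-6,0.2,0],"angular":[0,0,0]},{"fingers":1,"xyz":[-9,0.3,0],"angular":[0,0,0]},{"fingers":1,"xyz":[-12,0.3,0],"angular":[0,0,0]},{"fingers":1,"xyz":[-13.2,0.3,0],"angular":[0,0,0]},{"fingers":1,"xyz":[-13.2,0.3,0],"angular":[0,0,0]},{"fingers":1,"xyz":[-13.2,0.3,1.5],"angular":[0,0,0]},{"fingers":1,"xyz":[-13.2,0.3,3],"angular":[0,0,0]},{"fingers":1,"xyz":[-13.2,0.3,4.2],"angular":[0,0,0]},{"fingers":1,"xyz":[-13.2,0.3,4.7],"angular":[0,0,0]},{"fingers":1,"xyz":[-13.2,0.3,4.7],"angular":[0,0,0]}]}}

```text
clock: 27.05
position: [0.5171, 0.1327, 0.0584]
ee_rot: [-2.34, -2.096, 0.001]
force: [0.4, 0.4, -1.0]
width: 0.007
```

```bash
python3 - <<'E'
from h import *
print('face corners',st(ray('scene',[[284,252],[318,236],[315,294],[350,276]],.006)).round(1).tolist())
s=arm.observe(); print(*tool(s),s['position'])
E
```

```text
face corners [[-25.4, -40.0], [-25.4, 36.8], [79.9, -40.0], [80.3, 35.5]]
[52.02136582 -0.25005437] 0.058387324893264134 [np.float64(-1.0), np.float64(0.006)] 27.05 [ 0.4  0.4 -1. ] 0.01 [0.5170515  0.13268569 0.05838732]
```

The panel is home: the face's front edge measures x = 80 mm (expected 80) and is square. Now pressing the cap.

Emit:
{"op": "jog_arm", "data": {"moves": [{"fingers":1,"xyz":[0,0,0.3],"angular":[0,0,0]},{"fingers":1,"xyz":[0,0,0.5],"angular":[0,0,0]},{"fingers":1,"xyz":[0,0,0.7],"angular":[0,0,0]},{"fingers":1,"xyz":[0,0,0.9],"angular":[0,0,0]},{"fingers":1,"xyz":[0,0,1.1],"angular":[0,0,0]},{"fingers":1,"xyz":[0,0,1.3],"angular":[0,0,0]},{"fingers":1,"xyz":[0,0,1.5],"angular":[0,0,0]},{"fingers":1,"xyz":[0,0,1.7],"angular":[0,0,0]},{"fingers":1,"xyz":[0,0,1.7],"angular":[0,0,0]}]}}

```text
clock: 28.18
position: [0.5174, 0.1329, 0.042]
ee_rot: [-2.34, -2.096, -0.001]
force: [-0.9, 0.1, 6.9]
width: 0.007
```

Emit:
{"op": "jog_arm", "data": {"moves": [{"fingers":1,"xyz":[0,0,0.15],"angular":[0,0,0]},{"fingers":1,"xyz":[0,0,0.3],"angular":[0,0,0]},{"fingers":1,"xyz":[0,0,0.3],"angular":[0,0,0]}]}}

```text
clock: 28.55
position: [0.5174, 0.1328, 0.0391]
ee_rot: [-2.34, -2.096, -0.001]
force: [-1.7, -0.8, 8.9]
width: 0.004
```

Tracking as predicted (8.9 N at z = 0.039). Pressing a little further, to the hard stop.

Emit:
{"op": "jog_arm", "data": {"moves": [{"fingers":1,"xyz":[0,0,0.1],"angular":[0,0,0]},{"fingers":1,"xyz":[0,0,0.2],"angular":[0,0,0]},{"fingers":1,"xyz":[0,0,0.2],"angular":[0,0,0]}]}}

```text
clock: 28.92
position: [0.5175, 0.1329, 0.0375]
ee_rot: [-2.34, -2.095, -0.001]
force: [-3.6, -0.9, 13.4]
width: 0.005
```

Emit:
{"op": "jog_arm", "data": {"moves": [{"fingers":1,"xyz":[0,0,0.1],"angular":[0,0,0]},{"fingers":1,"xyz":[0,0,0.1],"angular":[0,0,0]},{"fingers":1,"xyz":[0,0,0.1],"angular":[0,0,0]}]}}

```text
clock: 29.3
position: [0.5175, 0.1329, 0.0372]
ee_rot: [-2.34, -2.095, -0.002]
force: [-6.0, -0.4, 24.2]
width: 0.008
```

```bash
python3 - <<'E'
from h import *
s,a=grab('scene','s16.png'); b=cv2.imread('pics/s15.png')[:,:,::-1]
f=lambda im:((im[...,0]>130)&(im[...,1].astype(int)<90)&(im[...,2]<90))[268:300,305:355]
for im in(b,a): y,x=np.nonzero(f(im)); print(len(x),x.mean()+305,y.mean()+268,y.max()+268,x.max()+305)
for n,z in(('s0',0),('s16',0)):   # other items moved?
    pass
d=np.abs(cv2.imread('pics/s0.png').astype(int)-cv2.imread('pics/s16.png')).max(2)
for k,(x,y,w,h) in dict(black=(130,180,85,60),eraser=(168,258,32,22),driver=(210,285,58,55),marker=(358,217,74,34),bottle=(358,155,24,40)).items(): print(k,(d[y:y+h,x:x+w]>60).mean().round(3))
s=arm.observe(); print(*tool(s))
job.sign_off()
E
```

```text
223 329.0134529147982 282.36322869955154 293 349
26 324.11538461538464 277.03846153846155 293 349
black 0.0
eraser 0.0
driver 0.143
marker 0.103
bottle 0.232
[51.76529234  0.15629787] 0.03718237019807945 [np.float64(-1.0), np.float64(0.006)] 29.35 [-6.1 -1.3 23.7] 0.0
the job is handed in; nothing more can be done
```

The red panel is pushed home under the bridge, and the probe cap is held down at its hard stop. I handed the job in at about 29 s with the arm still pressing.

**Squaring and pushing:** I squared the panel with two nudges on its bare long edge. Then I pushed it in from its rear edge with two fingertips until it met the back stop. The push force rose to 16 N there, with the tool where I expected it for a panel at home.

**Panel position:** Before pressing, the painted face's front edge measured 80 mm along the stand, as it should at home, and it was square to within about 0.5 mm.

**Cap:** It was at the hard stop with about 24 N on it. The last 1 mm of commanded motion moved it only 0.3 mm.

**Checks that disagreed or are incomplete:**
- **Tip offset:** The fingertips were about 16 mm behind the reported TCP, not 17 mm ahead as stated. My first nudge stopped above the table near the panel's edge and did not move it. I found the true height by touching the table, with 23 N on the fingertips.
- **Wrist camera:** During the final push it put the panel up to about 18 mm further in than it was. I went by force and the scene camera instead.
- **Panel while pressing:** The last image matches the pre-press one only at the outermost pixels of the red strip (row 293, column 349). The gripper's shadow covered most of that strip.
- **Other objects:** The black panel and eraser show no change. The screwdriver, marker and bottle regions differ by 10–23% of pixels. I put that down to the arm and its shadow but did not view that last image; no unexpected contact force showed near them.

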